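# Gauge the chamfered pillar post and rack it with its fellows

### The arm

A 7-joint arm with a two-finger parallel gripper is mounted at the origin on the work surface. World frame = base frame: x ahead of the robot, y to its left, z up, the work surface at z = 0. Lengths are in m, angles in rad, forces in N, time in s.
With the tool pointing down it reaches from about 0.4 to 0.85 m from the base axis. Payload 4.5 kg.
Tool frame: the origin (TCP) lies at the very end of the fingers, on their centre line; the grasp point (between the pads) lies 19 mm behind it (r.pinch_z is the distance from the TCP to the grasp point, in m); z points along the fingers, y is the line along which they close (so a half turn about z gives the same grasp; the last joint's range is limited). The gripper opens to 88 mm and grips with 3 to 60 N. Pads are 18 mm wide; open, the fingers measure 123 mm over their backs; the gripper's body (75 mm by 187 mm) begins 45 mm behind the grasp point.
Start: joints at [1.368, 0.689, -0.195, 1.565, 0.157, 0.902, -0.215], TCP at [0.147, -0.608, 0.239] pointing down, gripper open.
Joint ranges: [-3.01, 3.01], [-0.46, 2.08], [-1.47, 1.51], [0.13, 2.56], [-1, 4.14], [0.04, 2.09], [-2.66, 2.66]. Speed limits (rad/s): [2.57, 2.57, 3.14, 3.14, 3.14, 3.14, 3.14].

### API

Orientations are given as a unit quaternion [x, y, z, w].
In Python, from plant import r, cams gives the robot as it stands.
- The arm moves only by the shell command python3 -m pendant 'ROWS' [FORCE]. ROWS is JSON, a list of rows, each a list of 3 entries, a list of its own where there are three numbers: the closure, from -1 (fully open) to 1 (shut), then the shift along the tool's x, y, z in mm, then the turn, a rotation vector about the tool's x, y, z in degrees. A call has 1 to 8 rows; each row shifts and turns the commanded pose from where the row before left it, along the tool's axes as they then stand; what a row does not reach is not made up. A row lasts 1/8 s, in which the tool goes at most 62.5 mm and 10.7 degrees, less where a joint would pass 70% of its speed; a pose out of reach is approached as far as the arm can. A call with a gripper value outside its range is refused whole. The fingers move at their own pace and stop on an object; FORCE is the grip in N (left out, the last holds). Time passes only in rows, so rows that do not move let the fingers close. It gives the time, the measured TCP pose, the force, the opening and the grip force at its end, in the units of the state.
- r.get_state(): the state, without advancing time (a new reading comes with each control period).
- cams.snapshot(name): name is "scene" or "side" or "wrist"; returns a dict with "img" (420x560x3 uint8, red, green, blue), "camera_matrix" (3x3 intrinsics, pixels), "camera_from_world" (4x4, takes a point from world to camera coordinates); the wrist camera has in their place "tool_from_camera" (4x4, takes a point from camera to tool coordinates, whose origin is the TCP and whose axes are the flange's). Camera axes: x right, y up, looking along -z (the intrinsics and any distortion apply to the point x, -y, -z); pixel columns grow to the right and rows downward; lengths in m; the calibration is good to about 2 mm. A picture is of the moment at which its call begins: read the wrist's pose just before it. There is no depth.
- r.finish_job(): hands the job in; it is judged then, once.
The state is a dict: "clock": time; "q": joint angles; "qd": joint speeds; "joint_torque": joint torques, N m; "tool_pos": TCP position; "eef_rot": TCP orientation; "contact_force": force on the tool from outside, world axes, zero at the start; "moment": the same for the moment, N m; "opening": opening from 0.0 (shut) to 1.0 (fully open); "finger_force": force on a finger pad.
Only numpy, scipy, OpenCV 4.12 (cv2) and the standard library are available. Lean on these libraries where they do the work, as an engineer would, in place of code of your own. Each camera call takes 0.05 s, during which the arm holds its last target. There are 200 camera calls.

### The job

Two aluminium pillar posts lie in the two single cradles on the robot's right; pick up the one that has a chamfered (tapered) end and feel that end in the gauge block: press it lightly home in the bore until it seats. Then draw it out and lay it in the empty saddle of the rack, its chamfered end pointing the same way as those of the posts already racked, and let go. Leave the post with two square ends lying in its cradle.

Things in the scene. Friction and masses are not known exactly. Their poses are not given: they have to be found in the camera images.
- post: Post to gauge and rack: aluminium cylinder 30 mm dia, 110 mm long, about 0.2 kg. One end square, the other tapers over its last 15 mm to a 10 mm tip. Origin mid-axis; x runs along it to the tapered tip. It starts level, axis 50 mm above the table, in a bolted grey cradle (foot 94 x 50 x 8 mm; two V supports 14 mm thick, 34 mm either side of the middle): its middle 50 mm is free at both sides.
- post_nose (a point): The centre of the post's 10 mm tip at its chamfered end, 55 mm from the post's origin along the post's x axis.
- plain_post: The other post, to be left alone: same aluminium, 30 mm diameter and 110 mm long, in an identical cradle, but both ends are square. Origin at the middle of its axis, x along it.
- gauge: Bolted gauge block (steel, 90 wide, 135 high, 50 mm deep; foot plate 130 wide, 80 deep, 10 thick). Origin at the centre of the mouth of its level bore: in the face towards the cradles (robot's right), midway across it, 100 mm above the table. x points into the bore, z up. Bore 25 mm dia, 3 mm broken edge: a chamfered end goes 11 to 14 mm in and seats on its taper; a square end cannot enter.
- rack_saddle (a point): Where the post's middle must lie in the empty saddle of the bolted rack: on the saddle's axis, 50 mm above the table. x: the way the racked posts' chamfered ends point (away from the robot); z up. Two V supports, 14 mm thick, 34 mm either side, 49 mm high, 47 mm wide on top; base 8 mm thick. Racked posts of the same kind lie 80 and 160 mm to its +y.
There are look-alikes about, which are no part of the job. What is shaped like the post but pink is not meant.

How it is judged:
By the outcome, as a careful person would: the job done as asked, in the order asked, and still so for the second after the job is handed in, with the robot touching nothing.
It also fails if it takes over 48 s, if anything falls off the work surface, if the arm or the gripper's body presses on something with over 40 N, if the wrist force passes 120 N, or if a joint passes its speed limit or range.

## Working session

There is one attempt and no reset: what is moved stays moved. The work goes in short steps, Python scripts to look and compute and a shell command to move; the robot and the scene stay as the last step left them, time stands still between calls to the robot, and variables do not carry over. Pictures are saved under pics/ and viewed, at most 12 in all, crops included, and the job is handed in when it is done.

```bash
mkdir -p pics; ls
python3 - <<'E'
from plant import r,cams
import cv2,numpy as np
s=r.get_state();print(s['clock'],s['tool_pos'],s['eef_rot'],s['opening'],s['contact_force'])
for n in ("scene","side","wrist"):
    d=cams.snapshot(n);cv2.imwrite(f'pics/{n}0.png',d['img'][:,:,::-1]);np.savez(f'pics/{n}0.npz',**d)
    print(n,[ (k,np.round(v,4).tolist()) for k,v in d.items() if k!='img'])
E
```

```text
pics
0.0 [ 0.14644163 -0.60694704  0.23790857] [ 9.92989545e-01  1.18198656e-01 -1.73969580e-04 -9.00919212e-04] 1.0028755964467524 [ 0.41881157 -0.00906522 -0.00097085]
scene [('camera_matrix', [[546.465, 0.0, 281.8527], [0.0, 546.465, 204.198], [0.0, 0.0, 1.0]]), ('camera_from_world', [[-0.8657, 0.5003, 0.0171, 0.5309], [-0.3539, -0.6357, 0.686, 0.0531], [0.3541, 0.5878, 0.7274, -1.2765], [0.0, 0.0, 0.0, 1.0]])]
side [('camera_matrix', [[470.4677, 0.0, 275.5587], [0.0, 470.4677, 214.9381], [0.0, 0.0, 1.0]]), ('camera_from_world', [[0.9472, -0.3207, 0.0002, -0.5464], [0.2279, 0.6737, 0.703, -0.1073], [-0.2256, -0.6658, 0.7112, -1.2393], [0.0, 0.0, 0.0, 1.0]])]
wrist [('camera_matrix', [[305.5106, 0.0, 277.5394], [0.0, 305.5106, 210.7656], [0.0, 0.0, 1.0]]), ('tool_from_camera', [[0.0005, 0.9614, 0.2751, 0.0708], [1.0, -0.0008, 0.0011, -0.0004], [0.0013, 0.2751, -0.9614, -0.1465], [0.0, 0.0, 0.0, 1.0]])]
```

View pics/scene0.png

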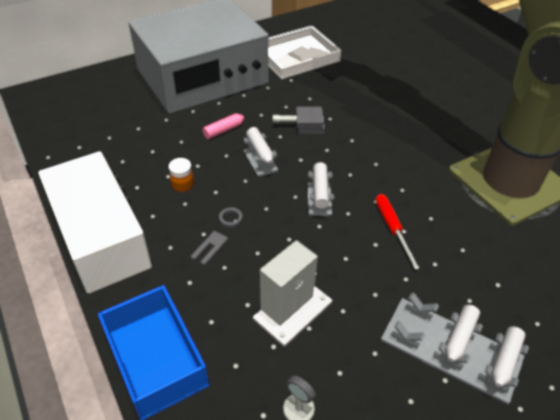

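View pics/side0.png

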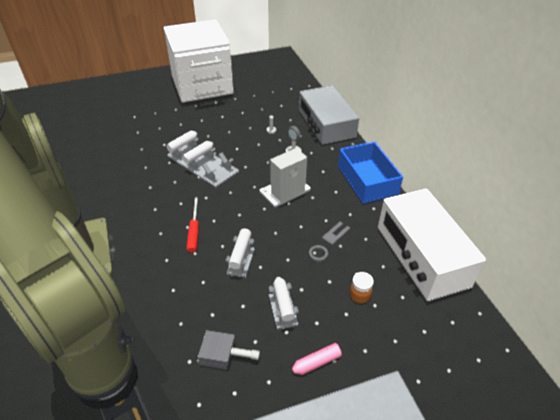

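View pics/wrist0.png

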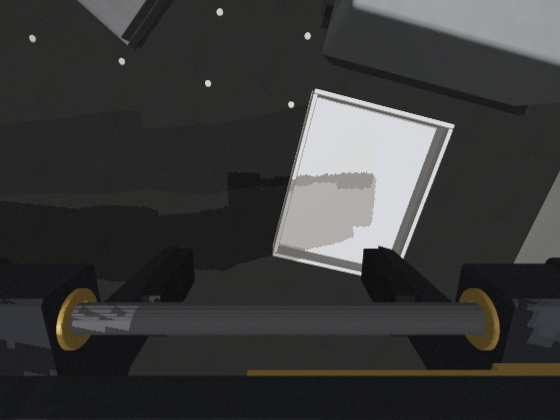

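The scene view shows the cradled posts at about (261,145) and (320,183), the gauge at (288,285) and the rack at (455,345). In the side view the posts are at (283,300) and (241,251), the gauge at (289,175) and the rack at (200,155). The wrist view shows only a tray. I'll enlarge the posts and compute rough positions.

```bash
cat > h.py <<'E'
import numpy as np,cv2
from scipy.spatial.transform import Rotation as R
def load(n): return dict(np.load(f'pics/{n}.npz'))
def ray(d,uv,T=None):
    K=d['camera_matrix'];v=np.linalg.inv(K)@[uv[0],uv[1],1.];v=np.array([v[0],-v[1],-v[2]])
    W=np.linalg.inv(d['camera_from_world']) if T is None else T@d['tool_from_camera']
    return W[:3,3],W[:3,:3]@v
def onz(d,uv,z,T=None):
    o,v=ray(d,uv,T);return o+v*(z-o[2])/v[2]
def two(a,ua,b,ub):
    o,v=ray(a,ua);p,w=ray(b,ub);v/=np.linalg.norm(v);w/=np.linalg.norm(w)
    t=np.linalg.lstsq(np.c_[v,-w],p-o,rcond=None)[0];A=o+v*t[0];B=p+w*t[1];return (A+B)/2,np.linalg.norm(A-B)
def tool(s):
    T=np.eye(4);T[:3,:3]=R.from_quat(s['eef_rot']).as_matrix();T[:3,3]=s['tool_pos'];return T
def proj(d,p):
    c=d['camera_from_world']@np.r_[p,1];return (d['camera_matrix']@[c[0],-c[1],-c[2]])[:2]/-c[2]
E
python3 - <<'E'
from h import *
a=load('scene0');b=load('side0')
for n,ua,ub in(('A mid',(261,145),(283,299)),('B mid',(320,183),(240,251)),('gauge',(288,285),(289,175))):
    print(n,two(a,ua,b,ub))
print('A',onz(a,(255,130),.05),onz(a,(268,160),.05),onz(b,(278,281),.05),onz(b,(289,318),.05))
print('B',onz(a,(320,165),.05),onz(a,(321,203),.05),onz(b,(245,232),.05),onz(b,(236,271),.05))
def crop(d,x,y,w,h,k): return cv2.resize(d['img'][y:y+h,x:x+w,::-1],None,fx=k,fy=k,interpolation=cv2.INTER_CUBIC)
t=np.hstack([crop(a,235,115,110,110,3.6),crop(b,215,220,110,110,3.6)])
u=np.hstack([crop(a,380,285,150,75*1,2.64),crop(b,155,120,150,75,2.64)])
u=np.hstack([crop(a,240,230,98,110*1,1.8),crop(a,375,285,155,110,1.8),crop(b,155,120,165,110,1.8)])
w=min(t.shape[1],u.shape[1]);u=cv2.resize(u,(t.shape[1],int(u.shape[0]*t.shape[1]/u.shape[1])))
cv2.imwrite('pics/crop1.png',np.vstack([t,u])[:600]);print(t.shape,u.shape)
E
```

```text
A mid (array([ 0.47599775, -0.34206685,  0.05155277]), np.float64(0.0058846879132995935))
B mid (array([ 0.42245506, -0.16991266,  0.04980987]), np.float64(0.004267170268566769))
gauge (array([0.62872392, 0.04081432, 0.07391379]), np.float64(0.00540712642144513))
A [ 0.4586724 -0.3979711  0.05     ] [ 0.48336578 -0.28920337  0.05      ] [ 0.48467386 -0.29029689  0.05      ] [ 0.47489115 -0.39444604  0.05      ]
B [ 0.38906427 -0.21791636  0.05      ] [ 0.4511421  -0.11760312  0.05      ] [ 0.45420147 -0.11285488  0.05      ] [ 0.39790882 -0.22932595  0.05      ]
(396, 792, 3) (208, 792, 3)
```

View pics/crop1.png

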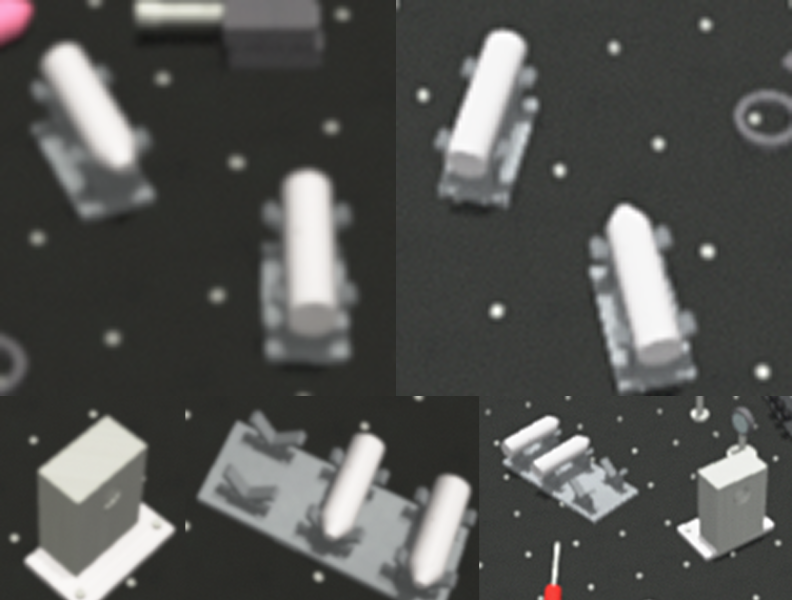

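The post at A (scene (261,145)) has the tapered end, pointing towards the gauge; B is square at both ends. Next, the gauge's top corners and the rack.

Run:
```python
from h import *
a=load('scene0');b=load('side0')
k=1.895
A=lambda x,y:(240+x/k,230+(y-396)/k)
Rk=lambda x,y:(375+(x-185.7)/k,285+(y-396)/k)
S=lambda x,y:(155+(x-479.4)/k,120+(y-396)/k)
print('gauge scene');[print(onz(a,A(*p),.135).round(4)) for p in((38,470),(108,417),(147,445),(78,497))]
print('gauge side');[print(onz(b,S(*p),.135).round(4)) for p in((698,466),(757,450),(767,478),(707,493))]
print('rack posts scene: tail/tip');[print(onz(a,Rk(*p),.05).round(4)) for p in((368,447),(336,530),(453,490),(424,576))]
print('rack base corners scene z=.008',[onz(a,Rk(*p),.008).round(4) for p in((238,422),(198,497))])
print('side rack posts');[print(onz(b,S(*p),.05).round(4)) for p in((541,466),(584,441),(510,445),(553,423))]
print('side base corner',[onz(b,S(*p),.008).round(4) for p in((597,521),(637,491))])
print('saddle Vs scene', [onz(a,Rk(*p),.03).round(4) for p in((275,438),(245,492))])
print('saddle Vs side', [onz(b,S(*p),.03).round(4) for p in((585,497),(613,475))])
```

```text
gauge scene
[0.6739 0.0266 0.135 ]
[0.5877 0.0048 0.135 ]
[0.5737 0.0505 0.135 ]
[0.6573 0.0693 0.135 ]
gauge side
[0.5825 0.0621 0.135 ]
[0.6788 0.0703 0.135 ]
[0.6688 0.0035 0.135 ]
[ 0.5753 -0.0006  0.135 ]
rack posts scene: tail/tip
[0.3622 0.2373 0.05  ]
[0.4471 0.2869 0.05  ]
[0.3265 0.3095 0.05  ]
[0.4108 0.3566 0.05  ]
rack base corners scene z=.008 [array([0.4274, 0.1369, 0.008 ]), array([0.5137, 0.1846, 0.008 ])]
side rack posts
[0.3734 0.2465 0.05  ]
[0.4551 0.2899 0.05  ]
[0.3353 0.3188 0.05  ]
[0.4162 0.3572 0.05  ]
side base corner [array([0.4355, 0.1334, 0.008 ]), array([0.5158, 0.1846, 0.008 ])]
saddle Vs scene [array([0.4203, 0.1786, 0.03  ]), array([0.4829, 0.2104, 0.03  ])]
saddle Vs side [array([0.427 , 0.1711, 0.03  ]), array([0.4834, 0.2109, 0.03  ])]
```

```bash
python3 -m pendant '[[-1,[47,-22,3],[0,0,0]],[-1,[47,-22,3],[0,0,0]],[-1,[47,-22,3],[0,0,0]],[-1,[47,-22,3],[0,0,0]],[-1,[47,-22,3],[0,0,0]],[-1,[47,-22,3],[0,0,0]],[-1,[47,-22,3],[0,0,0]],[-1,[47,-22,3],[0,0,0]]]'
python3 -m pendant '[[-1,[0,0,0],[0,0,-9.5]],[-1,[0,0,0],[0,0,-9.5]],[-1,[0,0,0],[0,0,-9.5]],[-1,[0,0,0],[0,0,-9.5]],[-1,[0,0,0],[0,0,-9.5]],[-1,[0,0,0],[0,0,-9.5]],[-1,[0,0,0],[0,0,-9.5]],[-1,[0,0,0],[0,0,0]]]'
cat >> h.py <<'E'
def snap(name):
    from plant import r,cams
    s=r.get_state();d=cams.snapshot('wrist');cv2.imwrite(f'pics/{name}.png',d['img'][:,:,::-1])
    np.savez(f'pics/{name}.npz',T=tool(s),**d);return s,d
def pose(s):
    m=R.from_quat(s['eef_rot']).as_matrix();return np.round(s['tool_pos'],4),'yaw',np.degrees(np.arctan2(m[1,0],m[0,0])).round(2),'down',m[:,2].round(4),'q',np.round(s['q'],2),'t',s['clock'],'F',np.round(s['contact_force'],1)
E
python3 - <<'E'
from h import *
s,d=snap('w1');print(pose(s))
g=cv2.cvtColor(d['img'],cv2.COLOR_RGB2GRAY);m=(g>165).astype('uint8')
n,l,st,c=cv2.connectedComponentsWithStats(m)
for i in range(1,n):
    if st[i,4]>300:
        (x,y),(w,h),an=cv2.minAreaRect(np.argwhere(l==i)[:,::-1].astype('f4'));print(st[i],x,y,w,h,an)
E
```

```text
clock: 1.15
tool_pos: [0.472, -0.3471, 0.2145]
eef_rot: [0.993, 0.118, -0.0, -0.0]
contact_force: [-0.1, -1.0, 0.4]
opening: 0.997
finger_force: 0.0
clock: 2.15
tool_pos: [0.4705, -0.3483, 0.2144]
eef_rot: [0.766, 0.642, 0.0, -0.0]
contact_force: [0.3, 0.1, -0.3]
opening: 1.003
finger_force: 0.0
(array([ 0.4705, -0.3483,  0.2144]), 'yaw', np.float64(79.95), 'down', array([-4.e-04,  7.e-04, -1.e+00]), 'q', array([ 0.83,  0.7 , -0.48,  1.71,  0.41,  0.84, -0.  ]), 't', 2.15, 'F', array([ 0.3,  0.1, -0.3]))
[ 151    0   57   72 2568] 176.3017120361328 30.293685913085938 44.609107971191406 74.5448226928711 15.172917366027832
[ 191    0   41   78 1565] 210.8961639404297 35.88076400756836 22.01415252685547 79.81227111816406 15.255120277404785
[377   3  48  53 836] 400.5 29.0 52.0 47.0 90.0
[ 256  129   52  111 3927] 281.5 184.0 51.0 110.0 0.0
[ 448  148   55   51 2091] 474.9500427246094 172.3499755859375 48.06661605834961 55.3398551940918 71.56504821777344
[194 265  30  21 366] 207.50001525878906 274.5000305175781 31.622774124145508 13.914020538330078 18.43494987487793
[ 278  272   88   31 1595] 321.2248229980469 293.47796630859375 23.100502014160156 87.38822937011719 74.93151092529297
[ 72 317  35  16 399] 89.0 324.5 34.0 15.0 0.0
[ 371  317  115   16 1401] 428.0 324.5 15.0 114.0 90.0
```

View pics/w1.png

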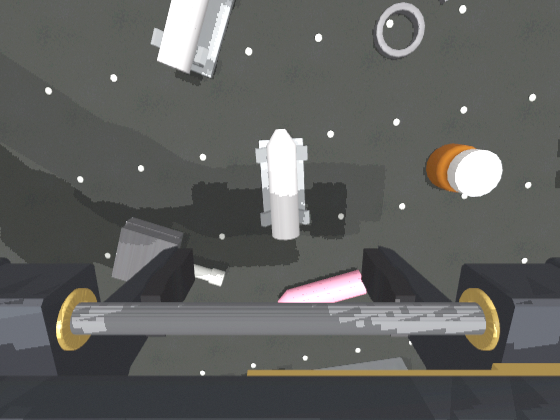

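The wrist view shows the tapered post: tip at (281,130), square end at (286,238), cradle beneath it. The plain post is at (190,35).

Run:
```python
from h import *
d=load('w1');T=d['T']
g=cv2.cvtColor(d['img'],cv2.COLOR_RGB2GRAY)
for y in(150,175,200,225):print(y,g[y,255:315:1].tolist() if y in(175,200) else '')
tip=onz(d,(281,129.5),.05,T);tail=onz(d,(286,239),.062,T)
print(tip,tail,np.linalg.norm((tip-tail)[:2]),np.degrees(np.arctan2(*(tip-tail)[1::-1])),(tip+tail)/2)
```

```text
150 
175 [85, 86, 87, 86, 86, 86, 234, 238, 238, 237, 238, 238, 238, 191, 218, 236, 250, 255, 255, 255, 255, 255, 255, 255, 255, 255, 255, 255, 255, 255, 255, 255, 255, 255, 255, 255, 255, 255, 255, 255, 243, 223, 228, 237, 238, 239, 238, 239, 241, 109, 86, 83, 87, 85, 86, 86, 86, 86, 87, 86]
200 [58, 58, 60, 58, 57, 60, 58, 56, 160, 165, 166, 166, 167, 166, 165, 176, 188, 195, 204, 206, 211, 212, 217, 215, 216, 217, 219, 221, 224, 225, 223, 222, 220, 217, 214, 214, 212, 209, 205, 201, 197, 193, 181, 168, 168, 166, 167, 168, 169, 159, 68, 57, 58, 59, 57, 58, 59, 58, 57, 57]
225 
[ 0.48505794 -0.28413199  0.05      ] [ 0.47121098 -0.39375662  0.062     ] 0.11049569533040275 82.80095128785105 [ 0.47813446 -0.3389443   0.056     ]
```

```bash
python3 -m pendant '[[-1,[10.6,6,0],[0,0,-2.8]],[-1,[0,0,40],[0,0,0]],[-1,[0,0,40],[0,0,0]],[-1,[0,0,40],[0,0,0]],[-1,[0,0,30],[0,0,0]],[-1,[0,0,20],[0,0,0]],[-1,[0,0,13],[0,0,0]],[-1,[0,0,0],[0,0,0]]]'
python3 -m pendant '[[1,[0,0,0],[0,0,0]],[1,[0,0,0],[0,0,0]],[1,[0,0,0],[0,0,0]],[1,[0,0,0],[0,0,0]],[1,[0,0,0],[0,0,0]],[1,[0,0,0],[0,0,0]]]' 40
python3 -c "
from h import *
from plant import r
print(pose(r.get_state()))"
```

```text
clock: 3.2
tool_pos: [0.4787, -0.3382, 0.0312]
eef_rot: [0.749, 0.662, -0.0, -0.0]
contact_force: [-1.2, -1.1, 0.9]
opening: 1.0
finger_force: 0.0
clock: 3.95
tool_pos: [0.4782, -0.3388, 0.0317]
eef_rot: [0.75, 0.662, -0.0, -0.0]
contact_force: [-6.3, 1.1, 2.5]
opening: 0.338
finger_force: 3.6
(array([ 0.4782, -0.3388,  0.0317]), 'yaw', np.float64(82.86), 'down', array([-8.e-04,  0.e+00, -1.e+00]), 'q', array([ 0.72,  0.96, -0.32,  1.81,  0.6 ,  0.48, -0.14]), 't', 3.95, 'F', array([-6.3,  1.1,  2.5]))
```

```bash
python3 -m pendant '[[1,[0,0,0],[0,0,0]],[1,[0,0,0],[0,0,0]],[1,[0,0,-10],[0,0,0]],[1,[0,0,-30],[0,0,0]],[1,[0,0,-40],[0,0,0]],[1,[0,0,-40],[0,0,0]],[1,[0,0,-40],[0,0,0]],[1,[0,0,-30],[0,0,0]]]'
python3 -m pendant '[[1,[30,10,0],[0,0,0]],[1,[40,15,0],[0,0,0]],[1,[45,16,0],[0,0,0]],[1,[45,17,0],[0,0,0]],[1,[45,17,0],[0,0,0]],[1,[45,16,0],[0,0,0]],[1,[40,15,0],[0,0,0]],[1,[26,10,0],[0,0,0]]]'
python3 -m pendant '[[1,[0,0,0],[0,0,-7]],[1,[0,0,0],[0,0,-7]],[1,[0,0,0],[0,0,0]],[1,[0,0,0],[0,0,0]]]'
python3 - <<'E'
from h import *
s,d=snap('w2');print(pose(s))
E
```

```text
clock: 4.95
tool_pos: [0.4793, -0.3389, 0.224]
eef_rot: [0.75, 0.662, 0.001, 0.001]
contact_force: [-0.1, -0.2, -2.5]
opening: 0.323
finger_force: 39.6
clock: 5.95
tool_pos: [0.6339, -0.0363, 0.2222]
eef_rot: [0.749, 0.663, 0.001, -0.0]
contact_force: [-0.4, 0.8, -3.0]
opening: 0.325
finger_force: 39.6
clock: 6.45
tool_pos: [0.6329, -0.0398, 0.2219]
eef_rot: [0.664, 0.747, 0.0, 0.0]
contact_force: [0.1, 0.5, -2.0]
opening: 0.33
finger_force: 39.6
(array([ 0.6329, -0.0398,  0.2219]), 'yaw', np.float64(96.75), 'down', array([ 3.e-04,  1.e-04, -1.e+00]), 'q', array([ 0.27,  0.76, -0.53,  1.54,  0.44,  0.96, -0.27]), 't', 6.45, 'F', array([ 0.1,  0.5, -2. ]))
```

View pics/w2.png

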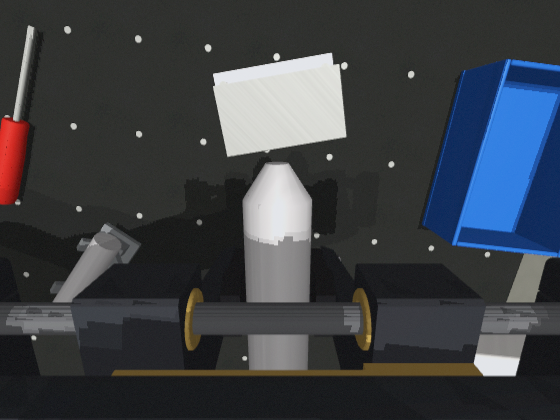

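The gauge's top face is clear, with corners at about (215,88), (338,66), (346,137) and (228,156). The held post's tip is at (278,165).

Run:
```python
from h import *
d=load('w2');T=d['T'];a=d['img']
def sub(c):
    g=cv2.cvtColor(a,cv2.COLOR_RGB2GRAY);q=np.array(c,'f4').reshape(-1,1,2)
    return cv2.cornerSubPix(g,q,(5,5),(-1,-1),(3,40,.01)).reshape(-1,2)
c=sub([(215,88),(338,66),(346,137),(228,156)]);print(c)
P=np.array([onz(d,p,.135,T) for p in c]);print(P.round(4))
for i in range(4):
    v=P[(i+1)%4]-P[i];print(i,np.linalg.norm(v),np.degrees(np.arctan2(v[1],v[0])))
tip=onz(d,(278,164),T[2,3]+.019,T)
print('tip in tool mm',(np.linalg.inv(T)@np.r_[tip,1])[:3]*1000)
sh=lambda x,y:(np.linalg.inv(T)@np.r_[onz(d,(x,y),T[2,3]+.019,T),1])[:3]*1000
print('sides',sh(244,210),sh(311.5,210))
g=cv2.cvtColor(a,cv2.COLOR_RGB2GRAY)
for y in(168,215,225):print(y,[(x,int(g[y,x])) for x in range(236,322) if abs(int(g[y,x])-int(g[y,x-1]))>25])
print([(y,int(g[y,278])) for y in range(155,172)])
```

```text
[[213.8759   84.72297]
 [339.44034  64.43856]
 [345.86618 136.56084]
 [227.00502 156.3159 ]]
[[0.5765 0.0521 0.135 ]
 [0.6629 0.0756 0.135 ]
 [0.6761 0.0278 0.135 ]
 [0.5895 0.0029 0.135 ]]
0 0.08948281685354662 15.255404116622902
1 0.04959273510179755 -74.52922369691215
2 0.09013363999633522 -163.95608904681598
3 0.05083481248494975 104.74158564726038
tip in tool mm [ 55.08597168   0.15202534 -18.99402448]
sides [ 35.20526852 -14.57365806 -19.00059316] [ 35.21461546  14.69863172 -18.99178951]
168 [(262, 110), (263, 138), (292, 61)]
215 [(243, 119), (311, 116), (312, 37)]
225 [(243, 80), (244, 129), (311, 68), (312, 30)]
[(155, 50), (156, 52), (157, 50), (158, 49), (159, 50), (160, 50), (161, 61), (162, 102), (163, 111), (164, 138), (165, 204), (166, 216), (167, 217), (168, 217), (169, 218), (170, 219), (171, 219)]
```

```bash
python3 -m pendant '[[1,[-29.3,19.2,0],[0,0,0]],[1,[0,0,0],[0,0,-8.6]],[1,[0,0,30],[0,0,0]],[1,[0,0,40],[0,0,0]],[1,[0,0,40],[0,0,0]],[1,[0,0,30],[0,0,0]],[1,[0,0,0],[0,0,0]],[1,[0,0,0],[0,0,0]]]'
python3 - <<'E'
from h import *
from plant import r
s,d=snap('w3');print(pose(s));T=tool(s)
c=np.array([[213.8759,84.72297]]) 
yaw=np.radians(105.4);m=np.array([.6328,.01535,.1]);x=np.array([np.cos(yaw),np.sin(yaw),0])
nose=T[:3,3]+T[:3,0]*.055+[0,0,.0183];e=nose-m
print('along',e@x*1000,'lateral(+right of x)',e@np.array([x[1],-x[0],0])*1000,'up',e[2]*1000)
from plant import cams
b=cams.snapshot('side');u=proj(b,m).round().astype(int);print(u);np.savez('pics/side1.npz',**b)
cr=b['img'][u[1]-50:u[1]+70,u[0]-70:u[0]+70,::-1]
A=cv2.resize(cr,None,fx=3.3,fy=3.3,interpolation=cv2.INTER_CUBIC)
w=cv2.resize(d['img'][:300,130:430,::-1],(396,396))
cv2.imwrite('pics/c3.png',np.hstack([A[:396,:400],w[:, :396]]))
E
```

```text
clock: 7.5
tool_pos: [0.6566, -0.0663, 0.0831]
eef_rot: [0.606, 0.796, 0.001, 0.001]
contact_force: [-0.0, 0.1, -1.9]
opening: 0.325
finger_force: 39.6
(array([ 0.6566, -0.0663,  0.0831]), 'yaw', np.float64(105.43), 'down', array([ 2.3e-03,  2.0e-04, -1.0e+00]), 'q', array([ 0.28,  0.97, -0.48,  1.56,  0.58,  0.77, -0.19]), 't', 7.5, 'F', array([-0. ,  0.1, -1.9]))
along -30.022203464658276 lateral(+right of x) 1.2208052902851283 up 1.372385835618148
[293 173]
```

View pics/c3.png

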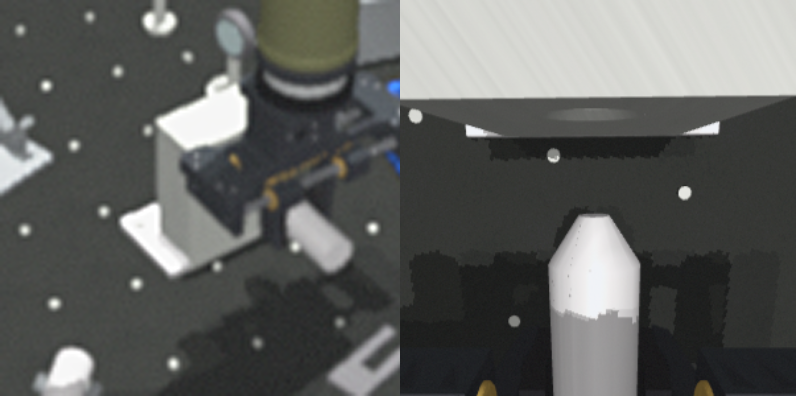

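The wrist view shows the bore mouth about 1 mm to the tool's −y of the tip, which agrees with the computed +1.2 mm lateral and +1.4 mm up. I'll correct that and advance.

```bash
python3 -m pendant '[[1,[0,-1.1,1.3],[0,0,0]],[1,[10,0,0],[0,0,0]],[1,[10,0,0],[0,0,0]],[1,[8,0,0],[0,0,0]],[1,[5,0,0],[0,0,0]],[1,[3,0,0],[0,0,0]],[1,[0,0,0],[0,0,0]]]'
python3 - <<'E'
from h import *
from plant import r
s=r.get_state();print(pose(s));T=tool(s)
yaw=np.radians(105.4);m=np.array([.6328,.01535,.1]);x=np.array([np.cos(yaw),np.sin(yaw),0])
nose=T[:3,3]+T[:3,0]*.055+[0,0,.0183];e=nose-m
print('along',e@x*1000,'lateral(+right of x)',e@np.array([x[1],-x[0],0])*1000,'up',e[2]*1000)
E
```

```text
clock: 8.48
tool_pos: [0.6449, -0.032, 0.0804]
eef_rot: [0.605, 0.796, -0.0, 0.0]
contact_force: [0.2, -0.3, -2.6]
opening: 0.324
finger_force: 39.6
(array([ 0.6449, -0.032 ,  0.0804]), 'yaw', np.float64(105.48), 'down', array([ 1.e-04, -2.e-04, -1.e+00]), 'q', array([ 0.23,  0.95, -0.47,  1.6 ,  0.59,  0.73, -0.25]), 't', 8.475, 'F', array([ 0.2, -0.3, -2.6]))
along 6.1216854968902465 lateral(+right of x) -1.0284270937894988 up -1.3095777594920865
```

```bash
python3 -m pendant '[[1,[0,0.5,-1],[0,0,0]],[1,[2,0,0],[0,0,0]],[1,[2,0,0],[0,0,0]],[1,[0,0,0],[0,0,0]]]'; python3 -m pendant '[[1,[1,0,0],[0,0,0]],[1,[0,0,0],[0,0,0]]]'; python3 -m pendant '[[1,[1,0,0],[0,0,0]],[1,[0,0,0],[0,0,0]]]'
```

```text
clock: 8.98
tool_pos: [0.6444, -0.028, 0.0815]
eef_rot: [0.605, 0.796, 0.0, 0.0]
contact_force: [0.7, -0.5, -2.8]
opening: 0.326
finger_force: 39.6
clock: 9.22
tool_pos: [0.6443, -0.0276, 0.0815]
eef_rot: [0.606, 0.796, -0.0, 0.0]
contact_force: [1.5, -1.5, -2.6]
opening: 0.323
finger_force: 39.6
clock: 9.48
tool_pos: [0.6443, -0.0272, 0.0816]
eef_rot: [0.606, 0.796, -0.0, 0.001]
contact_force: [2.4, -3.4, -2.0]
opening: 0.324
finger_force: 39.6
```

```bash
python3 -m pendant '[[1,[1,0,0],[0,0,0]],[1,[0,0,0],[0,0,0]]]'; python3 -m pendant '[[1,[1,0,0],[0,0,0]],[1,[0,0,0],[0,0,0]]]'; python3 -m pendant '[[1,[1,0,0],[0,0,0]],[1,[0,0,0],[0,0,0]]]'
```

```text
clock: 9.72
tool_pos: [0.6443, -0.027, 0.0816]
eef_rot: [0.606, 0.795, -0.0, 0.001]
contact_force: [3.8, -4.4, -2.2]
opening: 0.324
finger_force: 39.6
clock: 9.98
tool_pos: [0.6443, -0.0269, 0.0817]
eef_rot: [0.606, 0.795, -0.001, 0.002]
contact_force: [3.9, -5.4, -1.9]
opening: 0.321
finger_force: 39.6
clock: 10.22
tool_pos: [0.6443, -0.0268, 0.0817]
eef_rot: [0.606, 0.795, -0.001, 0.002]
contact_force: [5.5, -7.1, -1.7]
opening: 0.325
finger_force: 39.6
```

```bash
python3 -m pendant '[[1,[0,1.5,0],[0,0,0]],[1,[0,0,0],[0,0,0]]]'; python3 -m pendant '[[1,[2,0.5,0],[0,0,0]],[1,[0,0,0],[0,0,0]],[1,[0,0,0],[0,0,0]]]'
python3 - <<'E'
from h import *
from plant import r
s,d=snap('w4');print(pose(s));T=tool(s)
yaw=np.radians(105.4);m=np.array([.6328,.01535,.1]);x=np.array([np.cos(yaw),np.sin(yaw),0])
nose=T[:3,3]+T[:3,0]*.055+[0,0,.0183];e=nose-m
print('along',e@x*1000,'lateral(+right of x)',e@np.array([x[1],-x[0],0])*1000,'up',e[2]*1000,s['moment'])
cv2.imwrite('pics/c4.png',cv2.resize(d['img'][60:300,150:430,::-1],None,fx=2,fy=2))
E
```

```text
clock: 10.48
tool_pos: [0.6445, -0.0266, 0.0814]
eef_rot: [0.606, 0.795, -0.002, 0.001]
contact_force: [2.5, -7.4, -0.1]
opening: 0.321
finger_force: 39.5
clock: 10.85
tool_pos: [0.6445, -0.0266, 0.0815]
eef_rot: [0.607, 0.795, -0.003, 0.002]
contact_force: [2.6, -9.7, -0.6]
opening: 0.323
finger_force: 39.5
(array([ 0.6445, -0.0266,  0.0815]), 'yaw', np.float64(105.28), 'down', array([-2.0e-04, -7.6e-03, -1.0e+00]), 'q', array([ 0.21,  0.95, -0.46,  1.6 ,  0.59,  0.73, -0.27]), 't', 10.85, 'F', array([ 2.6, -9.7, -0.6]))
along 11.483993549214727 lateral(+right of x) 0.27825349021431034 up -0.6287211979729423 [-2.02593578 -0.55314392  0.07866547]
```

View pics/c4.png

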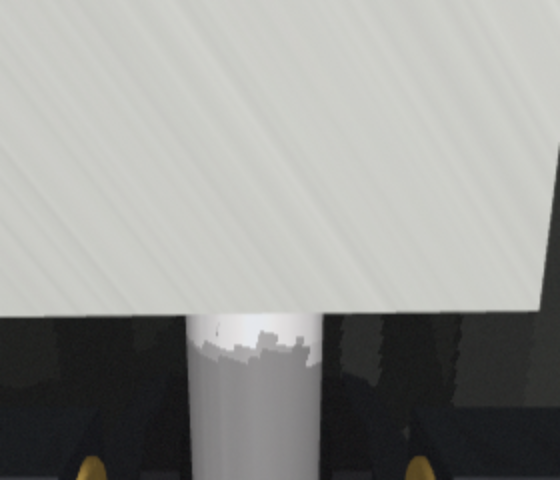

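The taper is in the bore and the tool has stopped advancing at about 11.5 mm, with about 10 N axial force. I'll centre it slightly upward and press a little more to confirm the seat.

```bash
python3 -m pendant '[[1,[1,0,-0.8],[0,0,0]],[1,[2,0,0],[0,0,0]],[1,[0,0,0],[0,0,0]],[1,[0,0,0],[0,0,0]]]'
python3 - <<'E'
from h import *
from plant import r
s=r.get_state();print(pose(s));T=tool(s)
yaw=np.radians(105.4);m=np.array([.6328,.01535,.1]);x=np.array([np.cos(yaw),np.sin(yaw),0])
nose=T[:3,3]+T[:3,0]*.055+[0,0,.0183];e=nose-m
print('along',e@x*1000)
E
```

```text
clock: 11.4
tool_pos: [0.6444, -0.0265, 0.082]
eef_rot: [0.608, 0.794, -0.004, 0.004]
contact_force: [4.0, -14.4, -2.2]
opening: 0.325
finger_force: 39.6
(array([ 0.6444, -0.0265,  0.082 ]), 'yaw', np.float64(105.17), 'down', array([ 7.000e-04, -1.100e-02, -9.999e-01]), 'q', array([ 0.21,  0.95, -0.46,  1.61,  0.59,  0.73, -0.27]), 't', 11.4, 'F', array([  4. , -14.4,  -2.2]))
along 11.599261365763768
```

Seated: 11.6 mm depth, firm at about 15 N. Now I'll draw it out, lift and turn.

```bash
python3 -m pendant '[[1,[-12,0,0],[0,0,0]],[1,[-20,0,0],[0,0,0]],[1,[-30,0,0],[0,0,0]],[1,[-18,0,-10],[0,0,0]],[1,[0,0,-35],[0,0,0]],[1,[0,0,-45],[0,0,0]],[1,[0,0,-45],[0,0,0]],[1,[0,0,-15],[0,0,0]]]'
python3 -m pendant '[[1,[0,0,0],[0,0,9.5]],[1,[0,0,0],[0,0,9.5]],[1,[0,0,0],[0,0,9.5]],[1,[0,0,0],[0,0,9.5]],[1,[0,0,0],[0,0,9.5]],[1,[0,0,0],[0,0,9.5]],[1,[0,0,0],[0,0,9.5]],[1,[0,0,0],[0,0,9]]]'
python3 -c "
from h import *
from plant import r
s=r.get_state();print(pose(s));T=tool(s);print((np.linalg.inv(T)@[.45,.195,.24,1])[:3]*1000)"
```

```text
clock: 12.4
tool_pos: [0.6662, -0.0947, 0.235]
eef_rot: [0.605, 0.796, 0.002, 0.001]
contact_force: [0.1, 0.4, -3.2]
opening: 0.321
finger_force: 39.6
clock: 13.4
tool_pos: [0.6637, -0.0949, 0.2302]
eef_rot: [0.967, 0.256, -0.002, -0.001]
contact_force: [0.8, -1.0, -2.7]
opening: 0.324
finger_force: 39.6
(array([ 0.6637, -0.0949,  0.2302]), 'yaw', np.float64(29.7), 'down', array([-3.6e-03,  6.0e-04, -1.0e+00]), 'q', array([ 0.19,  0.77, -0.22,  1.42,  0.18,  0.98, -1.13]), 't', 13.4, 'F', array([ 0.8, -1. , -2.7]))
[ -42.04326646 -357.73223368   -8.8859231 ]
```

```bash
python3 -m pendant '[[1,[-5,-30,-1],[0,0,0]],[1,[-6,-45,-1],[0,0,0]],[1,[-6,-50,-1],[0,0,0]],[1,[-6,-55,-1],[0,0,0]],[1,[-6,-55,-1],[0,0,0]],[1,[-6,-50,-1],[0,0,0]],[1,[-5,-45,-1],[0,0,0]],[1,[-2,-28,-2],[0,0,0]]]'
python3 -m pendant '[[1,[0,0,0],[0,0,0]],[1,[0,0,0],[0,0,0]]]'
python3 - <<'E'
from h import *
s,d=snap('w5');print(pose(s))
E
```

```text
clock: 14.4
tool_pos: [0.447, 0.1958, 0.2401]
eef_rot: [0.966, 0.26, -0.002, -0.0]
contact_force: [0.1, 0.8, -2.2]
opening: 0.325
finger_force: 39.6
clock: 14.65
tool_pos: [0.4498, 0.193, 0.2405]
eef_rot: [0.966, 0.258, -0.001, 0.001]
contact_force: [-0.2, -0.9, -3.6]
opening: 0.323
finger_force: 39.6
(array([0.4498, 0.193 , 0.2405]), 'yaw', np.float64(29.92), 'down', array([-0.001 , -0.0014, -1.    ]), 'q', array([-0.37,  0.51, -0.2 ,  1.96,  0.16,  0.68, -1.72]), 't', 14.65, 'F', array([-0.2, -0.9, -3.6]))
```

View pics/w5.png

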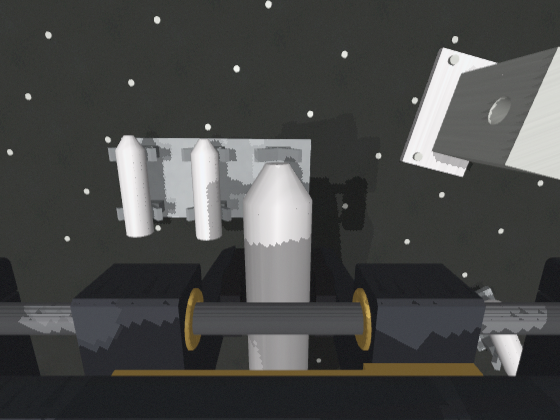

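The racked posts' tips are at (129,137) and (203,140), with tails at (139,236) and (209,239). The empty saddle's far V is centred at about (278,155).

Run:
```python
from h import *
d=load('w5');T=d['T'];Ti=np.linalg.inv(T)
g=cv2.cvtColor(d['img'],cv2.COLOR_RGB2GRAY)
def edges(y,a,b,t=18):return [(x,int(g[y,x-1]),int(g[y,x])) for x in range(a,b) if abs(int(g[y,x])-int(g[y,x-1]))>t]
for y in(151,154,157):print(y,edges(y,240,320))
for y in(185,):print(y,edges(y,100,235))
for x in(129,203,139,209):print(x,[(y,int(g[y,x])) for y in list(range(132,144))+list(range(230,245)) if abs(int(g[y,x])-int(g[y-1,x]))>18])
P=lambda u,z:onz(d,u,z,T)
for tip,tail in(((129,136),(139,237)),((203.5,139),(209,240))):
    a,b=P(tip,.05),P(tail,.062);v=a-b;print(a,b,np.linalg.norm(v[:2]),'yaw',np.degrees(np.arctan2(v[1],v[0])),'mid tool',(Ti@np.r_[(a+b)/2,1])[:3]*1000)
for u in((255,154),(302,154)):print('V tool',(Ti@np.r_[P(u,.049),1])[:3]*1000)
for u in((310,140),(135,139)):print('base far corners',(Ti@np.r_[P(u,.008),1])[:3]*1000)
print('held tip',(Ti@np.r_[P((278,164),T[2,3]+.0183),1])[:3]*1000)
```

```text
151 [(254, 178, 149), (302, 132, 173), (310, 176, 125), (311, 125, 56)]
154 [(254, 191, 155), (302, 131, 174), (310, 176, 115), (311, 115, 52)]
157 [(254, 195, 170), (255, 170, 138), (286, 137, 92), (289, 106, 135), (290, 135, 94), (292, 107, 136), (302, 141, 175), (310, 176, 94), (311, 94, 51)]
185 [(120, 71, 208), (147, 133, 114), (164, 111, 133), (165, 133, 183), (193, 173, 198), (207, 241, 204), (208, 204, 177)]
129 [(135, 150), (136, 210), (236, 172), (237, 78), (238, 57)]
203 [(138, 128), (139, 198), (140, 226), (239, 216), (240, 136), (241, 59)]
139 [(137, 80), (138, 169), (142, 151), (143, 121), (236, 187), (237, 104), (238, 57)]
209 [(138, 126), (139, 165), (230, 224), (232, 201), (233, 182), (234, 225), (236, 201), (237, 182), (238, 226), (239, 189), (240, 101), (241, 57)]
[0.41997481 0.36023276 0.05      ] [0.32488549 0.30307027 0.062     ] 0.11094832362004481 yaw 31.011979477206395 mid tool [   2.45213146 -158.91215741  184.37749434]
[0.45703537 0.28963757 0.05      ] [0.36128622 0.23262503 0.062     ] 0.11143755818508555 yaw 30.7711128582067 mid tool [ -0.89094201 -79.46997423 184.44100702]
V tool [ 38.83984282 -25.33359789 191.41718942]
V tool [ 38.86680465  26.00892944 191.45474228]
base far corners [ 51.70881067  38.50704263 232.44344224]
base far corners [  52.78067981 -173.08877246  232.28678738]
held tip [ 54.65064331  -0.29215598 -18.38754691]
```

Run:
```python
from h import *
d=load('w5');T=d['T'];Ti=np.linalg.inv(T)
g=cv2.cvtColor(d['img'],cv2.COLOR_RGB2GRAY)
X=lambda u,v,z:(Ti@np.r_[onz(d,(u,v),z,T),1])[:2].round(4)*1000
for x,a,b in((259,140,180),(299,140,180),(189,140,228),(224,140,228),(160,140,228),(225,195,228)):
    print(x,[(y,int(g[y-1,x]),int(g[y,x]),X(x,y,.049)[0].round(1),X(x,y,.008)[0].round(1)) for y in range(a,b) if abs(int(g[y,x])-int(g[y-1,x]))>12])
for x in(180,230,238):print('base edges',x,[(y,X(x,y,.008)) for y in list(range(130,148))+list(range(212,226)) if abs(int(g[y,x])-int(g[y-1,x]))>25])
```

```text
259 [(140, 177, 194, np.float64(53.8), np.float64(51.7)), (148, 176, 148, np.float64(45.3), np.float64(42.2)), (149, 148, 132, np.float64(44.2), np.float64(41.0)), (162, 142, 183, np.float64(30.1), np.float64(25.2)), (172, 193, 169, np.float64(19.1), np.float64(12.8)), (173, 169, 150, np.float64(18.0), np.float64(11.6))]
299 [(140, 152, 172, np.float64(53.8), np.float64(51.7)), (149, 174, 134, np.float64(44.2), np.float64(41.0)), (162, 132, 149, np.float64(30.2), np.float64(25.2)), (163, 149, 170, np.float64(29.1), np.float64(24.0)), (165, 174, 133, np.float64(26.9), np.float64(21.5)), (166, 133, 160, np.float64(25.8), np.float64(20.3)), (167, 160, 131, np.float64(24.7), np.float64(19.1)), (168, 131, 107, np.float64(23.6), np.float64(17.8))]
189 [(147, 191, 176, np.float64(46.3), np.float64(43.3)), (148, 176, 142, np.float64(45.2), np.float64(42.1)), (161, 143, 174, np.float64(31.2), np.float64(26.4)), (162, 174, 190, np.float64(30.1), np.float64(25.2)), (207, 189, 156, np.float64(-21.2), np.float64(-32.4)), (208, 156, 102, np.float64(-22.4), np.float64(-33.8)), (209, 102, 131, np.fl
[... 1199 characters left out ...]
 np.float64(-59.6))]
225 [(200, 112, 92, np.float64(-12.9), np.float64(-23.1)), (201, 92, 77, np.float64(-14.1), np.float64(-24.4)), (209, 76, 102, np.float64(-23.6), np.float64(-35.1)), (220, 108, 84, np.float64(-36.9), np.float64(-49.9)), (221, 84, 51, np.float64(-38.1), np.float64(-51.3)), (222, 51, 38, np.float64(-39.3), np.float64(-52.7))]
base edges 180 [(138, array([  54. , -118.6])), (217, array([ -45.9, -127.3])), (218, array([ -47.3, -127.5]))]
base edges 230 [(138, array([ 54. , -58.2])), (139, array([ 52.8, -58.2])), (221, array([-51.3, -62.7]))]
base edges 238 [(138, array([ 54. , -48.5])), (139, array([ 52.8, -48.6])), (217, array([-45.8, -52. ])), (218, array([-47.2, -52.1]))]
```

Saddle centre is +3.5 mm along tool x, about 0 lateral, with yaw −0.4°. The V supports and the base edges agree on the along-axis offset. Descending.

```bash
python3 -m pendant '[[1,[3.5,0,0],[0,0,0.4]],[1,[0,0,35],[0,0,0]],[1,[0,0,45],[0,0,0]],[1,[0,0,45],[0,0,0]],[1,[0,0,35],[0,0,0]],[1,[0,0,25],[0,0,0]],[1,[0,0,10],[0,0,0]],[1,[0,0,5],[0,0,0]]]'
python3 -m pendant '[[1,[0,0,3],[0,0,0]],[1,[0,0,2],[0,0,0]],[1,[0,0,0],[0,0,0]],[1,[0,0,0],[0,0,0]]]'
python3 - <<'E'
from h import *
s,d=snap('w6');T=d and tool(s);print(pose(s),s['moment']);w5=load('w5')['T'];g=(w5@[.0035,0,0,1])[:3];print('goal xy',g[:2])
b=d['img'];from plant import cams
e=cams.snapshot('side')['img'][115:215,150:290];e=cv2.resize(e,None,fx=2.8,fy=2.8)
cv2.imwrite('pics/c6.png',np.hstack([e[:280],cv2.resize(b,(373,280))])[:,:,::-1])
E
```

```text
clock: 15.7
tool_pos: [0.4533, 0.1957, 0.041]
eef_rot: [0.967, 0.255, 0.0, 0.0]
contact_force: [0.8, -0.6, -2.3]
opening: 0.325
finger_force: 39.6
clock: 16.2
tool_pos: [0.4529, 0.1959, 0.0365]
eef_rot: [0.967, 0.255, 0.0, -0.0]
contact_force: [0.0, 0.0, -3.0]
opening: 0.32
finger_force: 39.6
(array([0.4529, 0.1959, 0.0365]), 'yaw', np.float64(29.57), 'down', array([ 6.e-04,  2.e-04, -1.e+00]), 'q', array([-0.47,  0.89, -0.06,  2.09,  0.27,  0.17, -1.82]), 't', 16.2, 'F', array([ 0.,  0., -3.])) [-0.03255496 -0.0048735   0.03171462]
goal xy [0.45279644 0.19470908]
```

View pics/c6.png

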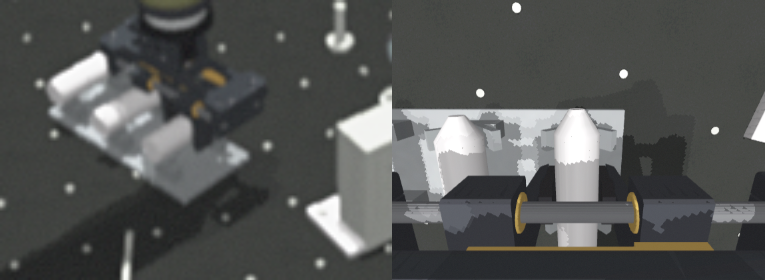

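The post is lined up over its saddle, parallel to its neighbours and with the tip the same way. It still hangs about 4–5 mm above, with only its own weight on the wrist. Lowering to contact.

```bash
python3 -m pendant '[[1,[0,0,2],[0,0,0]],[1,[0,0,1.5],[0,0,0]],[1,[0,0,0],[0,0,0]]]'; python3 -m pendant '[[1,[0,0,1],[0,0,0]],[1,[0,0,0],[0,0,0]]]'; python3 -m pendant '[[1,[0,0,1],[0,0,0]],[1,[0,0,0],[0,0,0]]]'
```

```text
clock: 16.68
tool_pos: [0.4528, 0.1957, 0.0326]
eef_rot: [0.967, 0.255, 0.0, 0.0]
contact_force: [1.0, -1.7, -2.2]
opening: 0.323
finger_force: 39.6
clock: 16.92
tool_pos: [0.4531, 0.1953, 0.032]
eef_rot: [0.967, 0.255, 0.0, 0.0]
contact_force: [1.0, -1.9, 4.0]
opening: 0.322
finger_force: 39.1
clock: 17.18
tool_pos: [0.4532, 0.1952, 0.0317]
eef_rot: [0.967, 0.255, 0.001, 0.0]
contact_force: [-0.1, -3.3, 11.9]
opening: 0.322
finger_force: 38.4
```

In contact at z 0.0317, the same height as in the cradle. Release with a part opening to clear the neighbours, then retreat.

```bash
python3 -m pendant '[[1,[0,0,-0.8],[0,0,0]],[-0.1,[0,0,0],[0,0,0]],[-0.1,[0,0,0],[0,0,0]],[-0.1,[0,0,0],[0,0,0]],[-0.1,[0,0,0],[0,0,0]]]'
python3 -m pendant '[[-0.1,[0,0,-10],[0,0,0]],[-0.1,[0,0,-20],[0,0,0]],[-0.1,[0,0,-35],[0,0,0]],[-0.1,[0,0,-45],[0,0,0]],[-0.1,[0,0,-45],[0,0,0]],[-0.1,[0,0,-35],[0,0,0]],[-0.1,[0,0,-10],[0,0,0]],[-0.1,[0,0,0],[0,0,0]]]'
python3 - <<'E'
from h import *
from plant import cams
s,d=snap('w7');print(pose(s))
a=cams.snapshot('scene')['img'];b=cams.snapshot('side')['img']
cv2.imwrite('pics/c7.png',np.vstack([d['img'][:300,:,::-1],np.hstack([cv2.resize(a,(280,210)),cv2.resize(b,(280,210))])[:,:,::-1]]))
E
```

```text
clock: 17.8
tool_pos: [0.4525, 0.196, 0.0314]
eef_rot: [0.967, 0.255, -0.0, -0.0]
contact_force: [-0.9, -0.1, -0.1]
opening: 0.55
finger_force: 0.0
clock: 18.8
tool_pos: [0.4526, 0.1957, 0.2317]
eef_rot: [0.967, 0.255, 0.0, 0.0]
contact_force: [0.2, -0.1, -0.7]
opening: 0.552
finger_force: 0.0
(array([0.4526, 0.1957, 0.2317]), 'yaw', np.float64(29.56), 'down', array([ 6.e-04,  1.e-04, -1.e+00]), 'q', array([-0.36,  0.53, -0.21,  1.96,  0.17,  0.66, -1.74]), 't', 18.8, 'F', array([ 0.2, -0.1, -0.7]))
```

View pics/c7.png

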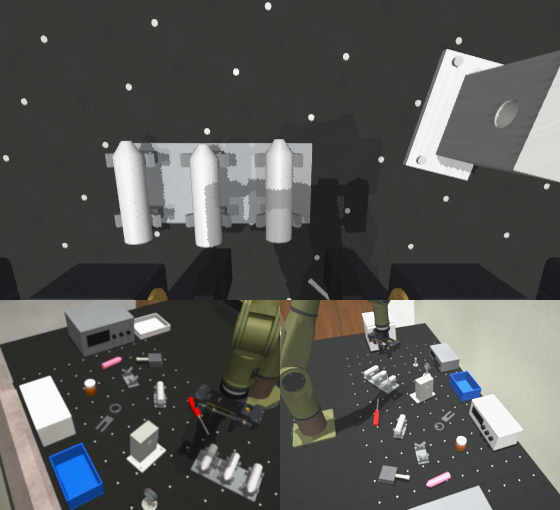

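The post lies in the third saddle, parallel to its neighbours and with its tip (280,140) pointing the same way. The plain post is still in its cradle and the gripper is clear.

```bash
python3 -c "
from plant import r
print(r.finish_job())"
```

```text
the job is handed in; nothing more can be done
None
```

The chamfered post was seated in the gauge bore (about 11.6 mm in, about 15 N) and now lies released in the empty rack saddle, its tip pointing the same way as the others; the plain post was left in its cradle, and I handed the job in at about 19 s.

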